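Shut and bolt the copper-scrap box

TASK

The steel copper-scrap box on the bench has been left ajar. Push its lid down shut, then push the red handle of the barrel bolt along its slot until the bolt is fully home in the lid's keeper, and push the handle over sideways as far as it goes, down into the locking notch. Push gently with the fingers without gripping the handle hard, do not lift the lid any further open, and leave the padlock, hammer, wrench and copper elbow where they lie.

Things in the scene. Friction and masses are not known exactly. Their poses are not given: they have to be found in the camera images.
- box: Blue sheet-steel box with copper offcuts in it, fixed to the bench, 240 (x) x 400 (y) x 104 mm high; its place and heading vary. Origin: centre of its underside; z up. Its top is a fixed deck from y = -200 to -22 mm and a hinged lid from y = -13 to +195 mm; tops of deck and shut lid at z = 104 mm. The barrel bolt lies on the deck along x = 0, parallel to y.
- casing_mid (a point): Point on the bolt's axis, fixed to the box at box x = 0, y = -97 mm, z = 125 mm; axes as the box's. The bolt's casing is a steel tube along y, 34 mm outside diameter (top at z = 142 mm), from box y = -165 to -30 mm, on a 62 mm wide plate. A dark 20 mm round rod with a rounded nose slides in it.
- slot_corner (a point): Corner of the casing's L-shaped slot, on the casing's top at box x = 0, y = -79 mm, z = 142 mm; axes as the box's. The slot's long leg, 13 mm wide, comes along the top from y = -140 mm (handle centres); here it turns and runs down the casing's -x side as a 13.5 mm wide notch. The handle can enter the notch only in the last 3 mm of its travel.
- handle_mid (a point): Middle of the red handle grip, on the handle's axis, 48 mm out from the bolt's axis (173 mm above the bench when upright). The grip is a 20 mm round bar from 30 to 66 mm out from the bolt's axis; under it is a 10 mm steel stem. z runs out along the handle; with the handle upright the axes are the box's.
- bolt (a joint): Travel of rod and handle along the box's +y, m: 0 drawn right back (handle at box y = -140 mm), 0.061 fully home against the slot's end (y = -79 mm), the nose through the keeper. Stays where it is left; takes about 4 N. If it is pushed out while the lid is open, it lies in the way and the lid cannot shut.
- handle (a joint): Angle of the handle about the bolt's axis, rad: 0 upright in the long leg of the slot (there it has only about 0.1 rad of play), growing as it tips towards the box's -x into the notch, 1.40 fully down (nearly lying). Stays where it is left; needs about 2 N at the grip.
- lid (a joint): Opening angle of the lid, rad: 0 shut, growing as it opens, about an axis parallel to the box's x at y = +195 mm, z = 104 mm. A stiff hinge holds it at any angle; about 3 N downward near its free edge pushes it shut, and it stays shut by itself.
- lid_edge (a point): Middle of the lid's free edge, on its top face (box x = 0, y = -13 mm, z = 104 mm when shut). The lid is a 4 mm plate, 246 mm along x and 208 mm from free edge to hinge axis. The keeper strap stands on it at x = 0, 18 to 42 mm in from this edge, 35 mm wide (feet 77 mm wide, 7 mm high) and 39 mm high; the lid is clear on both sides of it.
- padlock: Brass padlock lying flat on the box's deck on the +x side of the bolt, body 45 x 42 x 22 mm with a steel shackle to its +y (70 mm long in all). Origin: centre of the body's underside. Leave alone.
- hammer: Hammer with a wooden handle, 260 mm long, lying along its x on the bench beside the box. Origin: bench level under its middle. Leave alone.
- wrench: Steel wrench, 200 mm long, 8 mm thick, lying along its x on the bench beside the box. Origin: bench level under its middle. Leave alone.
- elbow: Copper pipe elbow offcut, about 85 x 70 x 25 mm, on the bench beyond the box. Origin: bench level near its corner. Leave alone.

How it is judged (in metres and radians):
On the way, in this order (a step that is already met when the one before it is completed fails the run):
1. the lid is pushed shut (value of joint lid below 0.03 rad), for 0.2 s.
2. with the lid shut, the bolt is pushed home into the keeper (value of joint bolt above 0.056 m and value of joint lid below 0.04 rad), for 0.1 s.
3. the handle is pushed over into the locking notch (value of joint handle above 1.2 rad and value of joint bolt above 0.056 m), for 0.1 s.
At the end, for the whole second after the job is handed in: The lid is shut (within 0.04 rad), the bolt is home (at least 56 of its 61 mm) and the handle lies at rest in the locking notch (at least 1.2 of 1.40 rad over), with the padlock, hammer, wrench and elbow within 20 mm of where they lay (all of step 3 and value of joint lid below 0.04 rad and velocity of joint handle between -0.05 and 0.05 rad/s); the robot touches nothing.
It fails at once if the lid is lifted further open (value of joint lid above 0.55 rad).
It fails at once if the handle is gripped or forced hard (over 45 N) instead of being pushed gently (contact force between the fingers and handle above 45 N).
It fails at once if the padlock, hammer, wrench or copper elbow is moved or lifted (distance of any of padlock, hammer, wrench, elbow from where it was at the start of the episode above 0.02 m).
It also fails if it takes over 58 s, if anything falls off the work surface, if the arm or the gripper's body presses on something with over 40 N, if the wrist force passes 120 N, or if a joint passes its speed limit or range.

ROBOT

A 7-joint arm with a two-finger parallel gripper is mounted at the origin on the work surface. World frame = base frame: x ahead of the robot, y to its left, z up, the work surface at z = 0. Lengths are in mm, angles in rad, forces in N, time in s.
With the tool pointing down it reaches from about 400 to 875 mm from the base axis. Payload 4.4 kg.
Tool frame: the origin (TCP) lies at the very end of the fingers, on their centre line; the grasp point (between the pads) lies 19 mm behind it; y points along the fingers, x is the direction in which the jaws open and shut, and the axes are right-handed (so a half turn about y gives the same grasp; the last joint's range is limited). The gripper opens to 85 mm and grips with 20 to 120 N. Pads are 22 mm wide; open, the fingers measure 114 mm over their backs; the gripper's body (76 mm by 85 mm) begins 54 mm behind the grasp point. The pads swing forward as they close: fully open they stand 13 mm farther back than shut.
Start: joints at [-1.338, 0.628, 0.038, 1.517, -0.027, 0.996, -0.02], TCP at [191.318, 621.221, 206.913] pointing down, gripper open.
Joint ranges: [-3.06, 3.06], [-0.37, 2.12], [-1.25, 1.32], [0.18, 2.47], [-1.1, 4.24], [0.23, 1.98], [-2.94, 2.94]. Speed limits (rad/s): [2.57, 2.57, 3.14, 3.14, 3.14, 3.14, 3.14].

INTERFACE

Orientations are given as [roll, pitch, yaw] about the fixed x, y, z axes, in that order (R = Rz(yaw) Ry(pitch) Rx(roll)).
In Python, from cell import readout, eyes, finish_job gives the robot as it stands. The module is installed in compiled form; this text tells all that it offers.
- The arm moves only by the tool apply_moves, never from a script. Its argument "commands" is a list that holds one entry, the list of rows, each a list of 6 numbers: the shift along the tool's x, y, z in units of 0.04 m (1.0 is 0.04 m), then the turn, a rotation vector about the tool's x, y, z in units of 5 degrees (1.0 is 5 degrees). A call has 1 to 8 rows; each row shifts and turns the pose as measured when the row begins, along the tool's axes as they then stand; what a row does not reach is not made up. A row lasts 1/12 s, in which the tool goes at most 41.7 mm and 7.16 degrees, less where a joint would pass 70% of its speed; a pose out of reach is approached as far as the arm can. A call with a number of a shift or a turn outside -1 to 1 is refused whole. A call with a gripper value outside its range is refused whole. "claw" is the finger opening in mm, from 0 to 85.4, set as the call begins (left out, the last holds). The fingers move at their own pace and stop on an object; the grip force is fixed at half the most. Time passes only in rows, so rows that do not move let the fingers close. It gives the time, the measured TCP pose, the force and the opening at its end, in the units of the state.
- readout.read_state(): the state, without advancing time (a new reading comes with each control period).
- eyes.get_image(name): name is "scene" or "top"; returns a dict with "image" (420x560x3 uint8, red, green, blue), "mtx" (3x3 intrinsics, pixels), "k1" (the pictures are not rectified: a ray, as slopes to the right and down, at radius r is drawn at 1 + k1 r^2 times it, then the intrinsics apply), "rvec" (rotation vector, rad) and "tvec" (3), from world to camera coordinates, as OpenCV has them. Camera axes: x right, y down, z forward; pixel columns grow to the right and rows downward; lengths in mm; the calibration is good to about 2 mm. A picture is of the moment at which its call begins. There is no depth.
- finish_job(): hands the job in, once; it reports no verdict.
The state is a dict: "clock": time; "qpos": joint angles; "qd": joint speeds; "tau": joint torques, N m; "eef_pos": TCP position; "tool_rot": TCP orientation; "force": force on the tool from outside, world axes, zero at the start; "torque": the same for the moment, N m; "width": finger opening in mm.
Only numpy, scipy, OpenCV 4.12 (cv2) and the standard library are available. Lean on these libraries where they do the work, as an engineer would, in place of code of your own. Each camera call takes 0.05 s, during which the arm holds its last target. There are 200 camera calls.

## Working session

There is one attempt and no reset: what is moved stays moved. The work goes in short steps, Python scripts to look and compute and a tool call to move; the robot and the scene stay as the last step left them, time stands still between calls to the robot, and variables do not carry over. Pictures are saved under pics/ and viewed, about 8 in all and at most 12, crops included, and the job is handed in when it is done.

Besides the shell and the picture viewer there is one more tool, called after "Call:" as a command line: name --argument value ..., lists and objects as JSON in quotes. apply_moves: Moves the arm, as the interface text tells. Shifts and turns lie within -1 to 1; 1 stands for 0.04 m of shift or 5 degrees of turn. Its arguments: {"type":"object","properties":{"commands":{"type":"array"},"claw":{"type":"number"}},"required":["commands"]}

```bash
mkdir -p pics; cat > h.py <<'E'
import numpy as np, cv2
from cell import readout, eyes, finish_job
from scipy.spatial.transform import Rotation as R
def snap(n,f=None):
    d=eyes.get_image(n)
    if f: cv2.imwrite(f'pics/{f}.png',d['image'][:,:,::-1])
    return d
def ray(d,u,v):
    K=np.array(d['mtx']);xd=(u-K[0,2])/K[0,0];yd=(v-K[1,2])/K[1,1];x,y=xd,yd
    for _ in range(20):
        s=1+d['k1']*(x*x+y*y);x,y=xd/s,yd/s
    Rm=cv2.Rodrigues(np.array(d['rvec'],float))[0];t=np.array(d['tvec'],float).ravel()
    return -Rm.T@t, Rm.T@np.array([x,y,1])
def onz(d,u,v,z):
    c,r=ray(d,u,v);return c+r*(z-c[2])/r[2]
def tri(d1,p1,d2,p2):
    c1,r1=ray(d1,*p1);c2,r2=ray(d2,*p2)
    s=np.linalg.lstsq(np.c_[r1,-r2],c2-c1,rcond=None)[0]
    a,b=c1+s[0]*r1,c2+s[1]*r2
    return (a+b)/2,np.linalg.norm(a-b)
def proj(d,P):
    Rm=cv2.Rodrigues(np.array(d['rvec'],float))[0];q=Rm@np.array(P)+np.array(d['tvec'],float).ravel()
    x,y=q[:2]/q[2];s=1+d['k1']*(x*x+y*y);K=np.array(d['mtx']);return K[0,0]*x*s+K[0,2],K[1,1]*y*s+K[1,2]
E
python3 - <<'E'
from h import *
for n in('scene','top'):
    d=snap(n,n+'0');c,r=ray(d,280,210);print(n,c.round(),r.round(2))
print(readout.read_state())
E
```

```text
scene [1704.  -30.  957.] [-0.8   0.05 -0.6 ]
top [ 536.    2. 1321.] [ 0.08  0.   -1.  ]
{'clock': 0.1, 'qpos': array([-1.33781968,  0.62925859,  0.03842508,  1.5182364 , -0.02697762,
        0.99629166, -0.0199706 ]), 'qd': array([ 0.00127757, -0.00322331, -0.00063018, -0.0016424 , -0.00082683,
        0.00155682,  0.00013499]), 'tau': array([ 3.36947531e-03, -5.64526355e+01,  1.23074893e+00, -1.93972778e+01,
        1.13560757e-02,  5.47212592e-03, -1.84947720e-05]), 'eef_pos': array([191.12294451, 620.65811904, 206.08761357]), 'tool_rot': array([-1.57081983,  0.00167641,  1.27207787]), 'force': array([-0.47139502,  0.53757931,  0.34091331]), 'torque': array([ 1.73003462e-02,  2.41097222e-02, -7.66973698e-05]), 'width': 85.11328378323556}
```

View pics/scene0.png

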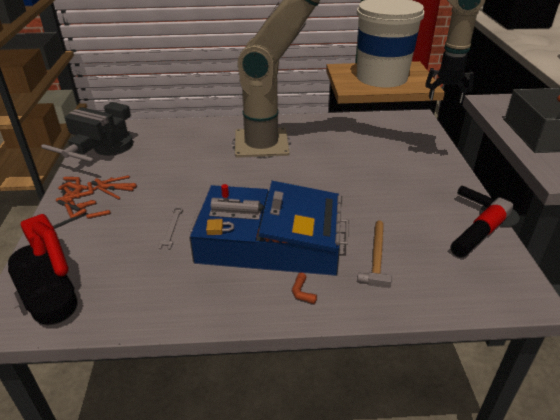

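View pics/top0.png

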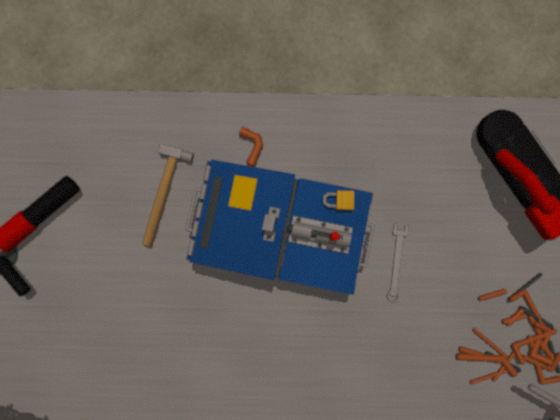

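```bash
python3 - <<'E'
from h import *
a=cv2.imread('pics/top0.png')[150:305,180:385]; b=cv2.imread('pics/scene0.png')[175:280,185:355]
cv2.imwrite('pics/c1.png',cv2.resize(a,None,fx=3.9,fy=3.9,interpolation=2)[:600,:800])
S={}
for n in('top','scene'):
    d=snap(n);im=d['image'].astype(int);m=((im[...,0]>120)&(im[...,1]<60)&(im[...,2]<60)).astype(np.uint8)
    k,l,s,c=cv2.connectedComponentsWithStats(m)
    for i in range(1,k):
        if 180<c[i][0]<390 and 150<c[i][1]<300 and s[i][4]>8: print(n,s[i],c[i]);S[n]=(d,c[i])
print(tri(*S['top'],*S['scene']))
E
```

```text
top [331 232   9   8  52] [334.86538462 235.40384615]
scene [222 184   6   4  20] [224.3  185.65]
scene [294 273  10  22  68] [298.32352941 283.05882353]
(array([ 607.14349413,  -28.53997653, -129.8912937 ]), np.float64(245.7274953886613))
```

View pics/c1.png

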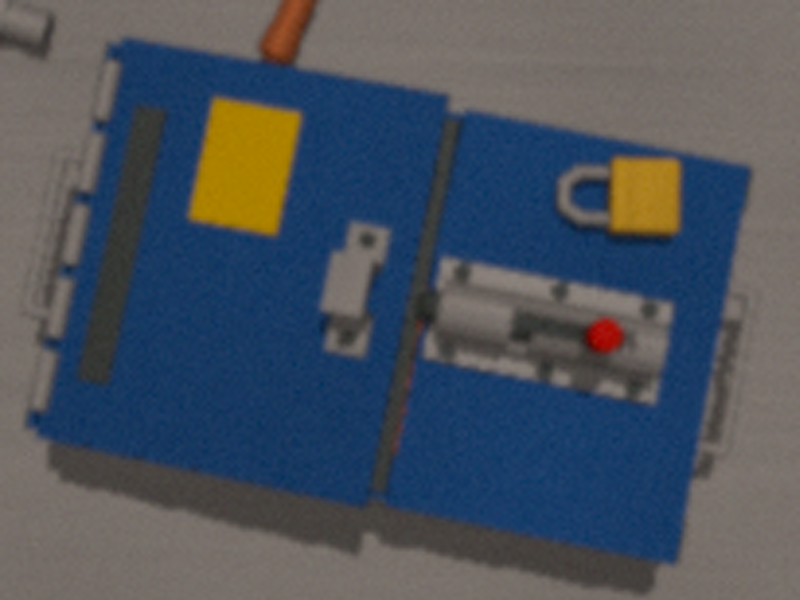

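```bash
cat > fit.py <<'E'
from h import *
d=snap('top');s=snap('scene')
px=[(750,168),(678,562),(462,112),(385,500)];B=np.array([[120,-200],[-120,-200],[120,-22],[-120,-22]],float)
W=np.array([onz(d,180+x/3.9,150+y/3.9,104)[:2] for x,y in px]);print(W.round(1))
Bc=B-B.mean(0);Wc=W-W.mean(0)
yaw=np.arctan2((Bc[:,0]*Wc[:,1]-Bc[:,1]*Wc[:,0]).sum(),(Bc*Wc).sum())
M=R.from_euler('z',yaw).as_matrix();o=np.r_[W.mean(0)-M[:2,:2]@B.mean(0),0]
print('yaw',yaw,'o',o.round(1),'res',((W-o[:2])@M[:2,:2]-B).round(1))
np.savez('box.npz',M=M,o=o,yaw=yaw)
p,e=tri(d,(334.9,235.4),s,(224.3,185.65));print('handle box',(M.T@(p-o)).round(1),e)
# lid edge: far corners in top view -> candidate angle: project lid corners for angles
for a in (.1,.2,.3,.4,.5):
    P=[M@np.array([x,195-208*np.cos(a),104+208*np.sin(a)])+o for x in(123,-123)]
    print(a,[tuple(np.round(proj(d,q)-np.array([180,150]),1)*3.9) for q in P],[np.round(proj(s,q)) for q in P])
E
python3 fit.py
```

```text
[[ 676.7 -213.2]
 [ 438.2 -170.6]
 [ 708.2  -37.2]
 [ 472.2    5.8]]
yaw -0.18019979912522172 o [593.7   5.4   0. ] res [[ 0.9 -0.2]
 [-1.5 -1.1]
 [ 0.2  0.6]
 [ 0.4  0.6]]
handle box [   0.3 -122.8  191.2] 1.1296514752291171
0.1 [(np.float64(448.89), np.float64(99.45)), (np.float64(368.16), np.float64(504.27000000000004))] [array([258., 235.]), array([270., 183.])]
0.2 [(np.float64(444.59999999999997), np.float64(93.6)), (np.float64(362.31), np.float64(505.43999999999994))] [array([259., 229.]), array([271., 178.])]
0.3 [(np.float64(436.8), np.float64(86.58)), (np.float64(352.95), np.float64(505.43999999999994))] [array([260., 224.]), array([273., 172.])]
0.4 [(np.float64(425.09999999999997), np.float64(79.17)), (np.float64(339.69), np.float64(505.05))] [array([263., 218.]), array([275., 167.])]
0.5 [(np.float64(409.89), np.float64(70.59)), (np.float64(322.91999999999996), np.float64(503.48999999999995))] [array([266., 212.]), array([278., 161.])]
```

```bash
cat > go.py <<'E'
import sys
from h import *
b=np.load('box.npz');M,o=b['M'],b['o']
s=readout.read_state();T=R.from_euler('xyz',s['tool_rot'])
print('t',round(s['clock'],2),'box tcp',(M.T@(s['eef_pos']-o)).round(1),'F box',(M.T@s['force']).round(1),'w',round(s['width'],1))
# wanted tool: x=box y, y=down, z=-box x
Rw=R.from_matrix(M@np.array([[0,0,-1],[1,0,0],[0,-1,0.]]))
print('turn units',(np.degrees((T.inv()*Rw).as_rotvec())/5).round(2))
if len(sys.argv)>3:
    p=M@np.array(list(map(float,sys.argv[1:4])))+o
    print('shift units (now axes)',(T.inv().apply(p-s['eef_pos'])/40).round(2),'(aligned axes)',(Rw.inv().apply(p-s['eef_pos'])/40).round(2))
E
python3 go.py -70 8 160
```

```text
t 0.3 box tcp [-506.3  533.5  206.6] F box [ 0.2 -0.1 -0. ] w 85.7
turn units [-0.   -1.36 -0.01]
shift units (now axes) [-11.75   1.17 -12.38] (aligned axes) [-13.14   1.17 -10.91]
```

Call:
apply_moves --commands '[[[-0.7,0,-0.7,0,-0.7,0],[-0.7,0,-0.7,0,-0.66,0],[-0.77,0,-0.64,0,0,0],[-0.77,0,-0.64,0,0,0],[-0.77,0,-0.64,0,0,0],[-0.77,0,-0.64,0,0,0],[-0.77,0,-0.64,0,0,0],[-0.77,0,-0.64,0,0,0]]]' --claw 0

```text
clock: 0.97
eef_pos: [347.8, 344.6, 203.2]
tool_rot: [-1.566, -0.007, 1.417]
force: [1.3, 0.1, -0.0]
width: -0.3
```

```bash
python3 go.py -70 8 170
```

```text
t 0.97 box tcp [-302.7  289.6  203.2] F box [ 1.3  0.3 -0. ] w -0.3
turn units [-0.06  0.31  0.08]
shift units (now axes) [-7.2   0.75 -5.63] (aligned axes) [-7.04  0.83 -5.82]
```

Call:
apply_moves --commands '[[[-0.76,0,-0.62,0,0.3,0],[-0.76,0,-0.62,0,0,0],[-0.76,0,-0.62,0,0,0],[-0.76,0,-0.62,0,0,0],[-0.76,0,-0.62,0,0,0],[-0.76,0,-0.62,0,0,0],[-0.76,0,-0.62,0,0,0],[-0.76,0,-0.62,0,0,0]]]'

```text
clock: 1.63
eef_pos: [506.4, 55.7, 202.4]
tool_rot: [-1.57, -0.011, 1.391]
force: [0.5, 0.1, -0.7]
width: 0.2
```

```bash
python3 go.py -70 8 170
```

```text
t 1.63 box tcp [-94.9  33.8 202.4] F box [ 0.4  0.1 -0.7] w 0.2
turn units [-0.01  0.    0.12]
shift units (now axes) [-0.65  0.8  -0.62] (aligned axes) [-0.65  0.81 -0.62]
```

Call:
apply_moves --commands '[[[-0.5,0.3,-0.5,0,0,0.1],[-0.2,0.4,-0.15,0,0,0],[0,0.5,0,0,0,0],[0,0.4,0,0,0,0],[0,0,0,0,0,0]]]'

```text
clock: 2.05
eef_pos: [535.3, 6.7, 137.9]
tool_rot: [-1.582, 0.002, 1.371]
force: [-0.4, 0.2, 1.0]
width: 0.3
```

```bash
python3 go.py -70 8 106
```

```text
t 2.05 box tcp [-57.7  -9.2 137.9] F box [-0.4  0.2  1. ] w 0.3
turn units [ 0.12 -0.23 -0.03]
shift units (now axes) [0.43 0.79 0.33] (aligned axes) [0.43 0.8  0.31]
```

Call:
apply_moves --commands '[[[0.2,0,0.15,0.1,-0.2,0],[0.2,0,0.1,0,0,0],[0,0.15,0,0,0,0],[0,0.15,0,0,0,0],[0,0.15,0,0,0,0],[0,0.15,0,0,0,0]]]'

```text
clock: 2.55
eef_pos: [530.1, 29.3, 116.2]
tool_rot: [-1.578, -0.001, 1.394]
force: [0.1, -1.0, -0.4]
width: 0.0
```

```bash
python3 go.py -70 8 104
```

```text
t 2.55 box tcp [-66.9  12.1 116.2] F box [ 0.3 -1.  -0.4] w 0.0
turn units [0.08 0.04 0.01]
shift units (now axes) [-0.1   0.3   0.08] (aligned axes) [-0.1   0.3   0.08]
```

Call:
apply_moves --commands '[[[0,0.12,0,0,0,0],[0,0.12,0,0,0,0],[0,0.12,0,0,0,0],[0,0.12,0,0,0,0]]]'

```text
clock: 2.88
eef_pos: [530.0, 28.2, 95.2]
tool_rot: [-1.578, 0.001, 1.394]
force: [0.2, -0.4, 2.0]
width: 0.3
```

```bash
python3 go.py -70 8 104
```

```text
t 2.88 box tcp [-66.8  11.   95.2] F box [ 0.3 -0.3  2. ] w 0.3
turn units [ 0.08  0.04 -0.01]
shift units (now axes) [-0.08 -0.22  0.08] (aligned axes) [-0.08 -0.22  0.08]
```

```bash
python3 - <<'E'
from h import *
d=snap('scene');t=snap('top')
a=cv2.resize(d['image'][130:290,170:370,::-1],None,fx=2.9,fy=2.9,interpolation=2)
cv2.imwrite('pics/s1.png',a)
E
```

```text
(no output)
```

View pics/s1.png

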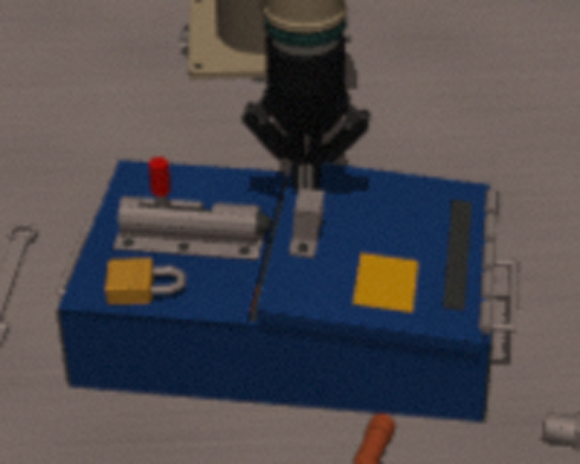

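Call:
apply_moves --commands '[[[0,0.1,0,0,0,0],[0,0.1,0,0,0,0]]]'

```text
clock: 3.15
eef_pos: [530.0, 28.3, 86.7]
tool_rot: [-1.577, 0.001, 1.394]
force: [-1.5, -0.7, 1.9]
width: 0.2
```

```bash
python3 go.py -70 8 104
```

```text
t 3.15 box tcp [-66.7  11.1  86.7] F box [-1.4 -1.   1.9] w 0.2
turn units [ 0.08  0.03 -0.01]
shift units (now axes) [-0.08 -0.43  0.08] (aligned axes) [-0.08 -0.43  0.08]
```

Call:
apply_moves --commands '[[[0,0.1,0,0,0,0],[0,0.1,0,0,0,0]]]'

```text
clock: 3.32
eef_pos: [530.0, 28.2, 79.2]
tool_rot: [-1.577, 0.0, 1.393]
force: [-14.4, -1.5, 70.2]
width: -0.1
```

```bash
python3 go.py -70 8 104; python3 - <<'E'
from h import *
d=snap('scene');st=readout.read_state();b=np.load('box.npz')
f=2.9;q=lambda P:tuple(int(v) for v in (np.array(proj(d,P))-[170,130])*f)
a=cv2.resize(d['image'][130:290,170:370,::-1],None,fx=f,fy=f,interpolation=2)
for P in [(120,-22,104),(-120,-22,104),(123,-13,104),(-123,-13,104),(120,-200,104),(0,-30,142),(-66.7,-13,104)]: cv2.circle(a,q(b['M']@np.array(P)+b['o']),3,(0,255,0),1)
cv2.circle(a,q(st['eef_pos']),3,(0,255,255),1);cv2.circle(a,q(st['eef_pos']+[0,0,40]),3,(0,255,255),1)
cv2.imwrite('pics/s2.png',a)
E
```

```text
t 3.32 box tcp [-66.7  11.   79.2] F box [-13.9  -4.1  70.2] w -0.1
turn units [ 0.08  0.03 -0.01]
shift units (now axes) [-0.07 -0.62  0.08] (aligned axes) [-0.07 -0.62  0.08]
```

View pics/s2.png

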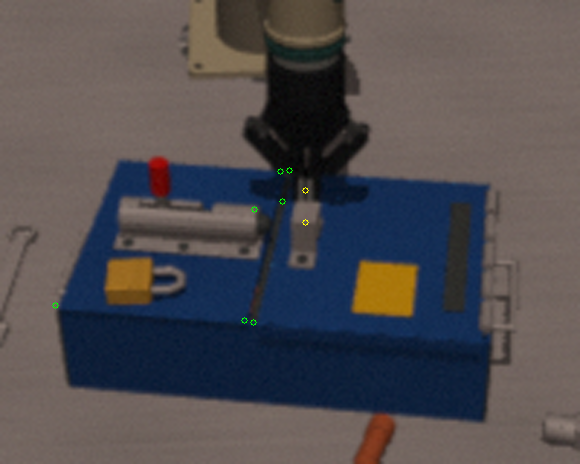

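Call:
apply_moves --commands '[[[0,-0.2,0,0,0,0],[0,-0.8,0,0,0,0],[0,-0.9,0,0,0,0],[0,-0.9,0,0,0,0],[0,-0.5,0,0,0,0],[0,0,0,0,0,0]]]'

```text
clock: 3.87
eef_pos: [529.1, 29.8, 215.4]
tool_rot: [-1.575, -0.001, 1.394]
force: [1.8, -0.3, -0.6]
width: -0.1
```

```bash
python3 go.py -70 8 104; python3 - <<'E'
from h import *
d=snap('scene');st=readout.read_state();b=np.load('box.npz')
f=4;q=lambda P:tuple(int(v) for v in (np.array(proj(d,P))-[190,90])*f)
a=cv2.resize(d['image'][90:240,190:370,::-1],None,fx=f,fy=f,interpolation=2)
cv2.circle(a,q(st['eef_pos']),3,(0,255,255),1);cv2.circle(a,q(st['eef_pos']+[0,0,40]),3,(0,255,255),1)
cv2.imwrite('pics/s3.png',a)
E
```

```text
t 3.87 box tcp [-68.   12.4 215.4] F box [ 1.8  0.  -0.6] w -0.1
turn units [0.05 0.04 0.01]
shift units (now axes) [-0.11  2.78  0.06] (aligned axes) [-0.11  2.78  0.05]
```

View pics/s3.png

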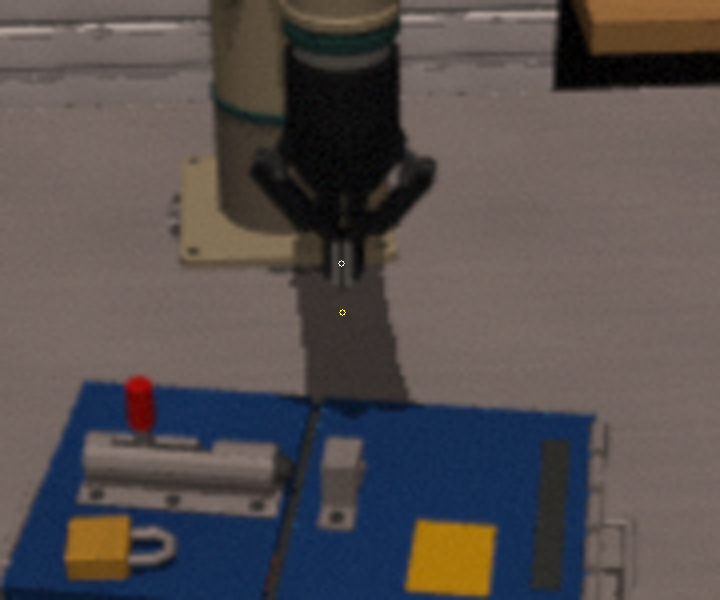

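```bash
python3 go.py 0 -168 190
```

```text
t 3.92 box tcp [-68.6  12.3 213.9] F box [0.9 0.5 0.8] w -0.1
turn units [0.03 0.04 0.  ]
shift units (now axes) [-4.51  0.6  -1.7 ] (aligned axes) [-4.51  0.6  -1.72]
```

Call:
apply_moves --commands '[[[-0.8,0,-0.3,0,0,0],[-0.9,0,-0.35,0,0,0],[-0.9,0,-0.35,0,0,0],[-0.8,0,-0.3,0,0,0],[-0.4,0,-0.2,0,0,0],[0,0,0,0,0,0]]]'

```text
clock: 4.42
eef_pos: [560.3, -131.1, 205.6]
tool_rot: [-1.565, -0.003, 1.406]
force: [0.7, 0.5, -0.1]
width: 0.1
```

```bash
python3 go.py 0 -168 140
```

```text
t 4.42 box tcp [  -8.4 -140.3  205.6] F box [ 0.6  0.6 -0.1] w 0.1
turn units [-0.07  0.17  0.03]
shift units (now axes) [-0.7   1.64 -0.21] (aligned axes) [-0.69  1.64 -0.21]
```

Call:
apply_moves --commands '[[[-0.6,0,-0.2,0,0.17,0],[-0.15,0,0,0,0,0],[0,0,0,0,0,0]]]'

```text
clock: 4.67
eef_pos: [560.7, -161.3, 200.2]
tool_rot: [-1.557, -0.005, 1.389]
force: [-0.2, 0.2, 0.8]
width: 0.1
```

```bash
python3 go.py 0 -168 140
```

```text
t 4.67 box tcp [  -2.6 -169.9  200.2] F box [-0.2  0.1  0.8] w 0.1
turn units [-0.16 -0.01  0.05]
shift units (now axes) [ 0.04  1.5  -0.09] (aligned axes) [ 0.05  1.5  -0.06]
```

Call:
apply_moves --commands '[[[0,0.5,-0.06,-0.16,0,0],[0,0.5,0,0,0,0],[0,0.4,0,0,0,0],[0,0,0,0,0,0]]]'

```text
clock: 5.0
eef_pos: [561.9, -155.7, 139.8]
tool_rot: [-1.569, -0.008, 1.393]
force: [-1.0, 0.6, -0.5]
width: 0.1
```

```bash
python3 go.py 0 -148 140;python3 - <<'E'
from h import *
d=snap('scene');t=snap('top')
a=cv2.resize(d['image'][120:260,180:330,::-1],None,fx=3,fy=3,interpolation=2)
c=cv2.resize(t['image'][165:305,260:380,::-1],None,fx=3,fy=3,interpolation=2)
cv2.imwrite('pics/s4.png',np.hstack([a,c]))
E
```

```text
t 5.0 box tcp [  -2.4 -164.2  139.8] F box [-1.1  0.4 -0.5] w 0.1
turn units [-0.02  0.03  0.09]
shift units (now axes) [ 0.41 -0.   -0.06] (aligned axes) [ 0.41 -0.   -0.06]
```

View pics/s4.png

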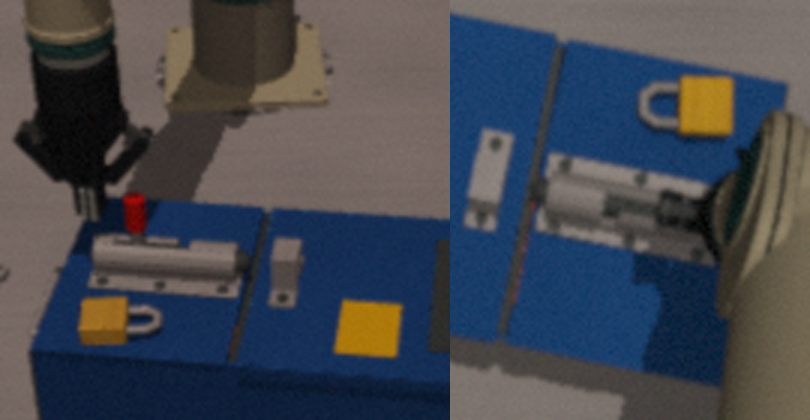

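Call:
apply_moves --commands '[[[0.15,0,-0.06,0,0,0],[0.15,0,0,0,0,0],[0.1,0,0,0,0,0],[0.1,0,0,0,0,0],[0.1,0,0,0,0,0]]]'

```text
clock: 5.52
eef_pos: [572.5, -132.9, 146.1]
tool_rot: [-1.578, -0.004, 1.394]
force: [-1.0, -4.7, -3.1]
width: 0.1
```

```bash
python3 go.py 0 -103 140
```

```text
t 5.52 box tcp [   4.  -139.8  146.1] F box [-0.1 -4.8 -3.1] w 0.1
turn units [0.08 0.04 0.05]
shift units (now axes) [0.92 0.16 0.1 ] (aligned axes) [0.92 0.15 0.1 ]
```

Call:
apply_moves --commands '[[[0.1,0.1,0.1,0,0,0],[0.1,0,0,0,0,0],[0.1,0,0,0,0,0],[0.1,0,0,0,0,0],[0.1,0,0,0,0,0]]]'

```text
clock: 5.93
eef_pos: [573.0, -115.6, 143.2]
tool_rot: [-1.583, 0.001, 1.39]
force: [-0.2, -4.2, 0.2]
width: 0.1
```

```bash
python3 go.py 0 -103 140;  python3 - <<'E'
from h import *
b=np.load('box.npz')
d=snap('scene');im=d['image'].astype(int);m=((im[...,0]>110)&(im[...,1]<60)&(im[...,2]<60)).astype(np.uint8)
k,l,s,c=cv2.connectedComponentsWithStats(m)
for i in range(1,k):
    if 180<c[i][0]<390 and 150<c[i][1]<250 and s[i][4]>8: print(s[i],c[i])
for y in (-123,-100,-79): print(y,np.round(proj(d,b['M']@np.array([0,y,173])+b['o']),1))
E
```

```text
t 5.93 box tcp [   1.3 -122.8  143.2] F box [ 0.6 -4.2  0.2] w 0.1
turn units [ 0.14 -0.01 -0.02]
shift units (now axes) [0.49 0.08 0.04] (aligned axes) [0.49 0.08 0.03]
-123 [224.5 191. ]
-100 [232.6 191.5]
-79 [240.1 192. ]
```

Call:
apply_moves --commands '[[[0.1,0.05,0,0.14,0,0],[0.1,0,0,0,0,0],[0.1,0,0,0,0,0]]]'

```text
clock: 6.23
eef_pos: [575.3, -102.9, 141.7]
tool_rot: [-1.57, 0.001, 1.39]
force: [-0.5, -5.2, -0.4]
width: -0.2
```

```bash
python3 go.py 0 -103 140;  python3 - <<'E'
from h import *
d=snap('scene');im=d['image'].astype(int);m=((im[...,0]>50)&(im[...,0]>2.5*im[...,1])&(im[...,0]>2.5*im[...,2])).astype(np.uint8)
k,l,s,c=cv2.connectedComponentsWithStats(m)
for i in range(1,k):
    if 180<c[i][0]<290 and 150<c[i][1]<250 and s[i][4]>8: print(s[i],c[i])
E
```

```text
t 6.23 box tcp [   1.3 -109.8  141.7] F box [ 0.5 -5.2 -0.4] w -0.2
turn units [-0.01 -0.01 -0.02]
shift units (now axes) [0.17 0.04 0.03] (aligned axes) [0.17 0.04 0.03]
[234 185   8  14  86] [237.3372093  191.20930233]
```

Call:
apply_moves --commands '[[[0.08,0,0,0,0,0],[0.06,0,0,0,0,0],[0.06,0,0,0,0,0]]]'

```text
clock: 6.53
eef_pos: [577.1, -93.6, 141.7]
tool_rot: [-1.571, 0.001, 1.391]
force: [-1.5, -10.9, 0.7]
width: 0.1
```

Call:
apply_moves --commands '[[[0.06,0,0,0,0,0]]]'

```text
clock: 6.62
eef_pos: [577.1, -93.7, 141.8]
tool_rot: [-1.571, 0.005, 1.39]
force: [-1.1, -11.7, -0.6]
width: -0.1
```

Call:
apply_moves --commands '[[[0.1,0,0,0,0,0],[0.1,0,0,0,0,0]]]'

```text
clock: 6.78
eef_pos: [576.9, -94.2, 141.9]
tool_rot: [-1.571, 0.015, 1.385]
force: [-1.3, -11.7, 0.2]
width: -0.3
```

```bash
python3 go.py 0 -125 140;  python3 - <<'E'
from h import *
d=snap('scene')
a=cv2.resize(d['image'][150:260,190:340,::-1],None,fx=5,fy=5,interpolation=2)
cv2.imwrite('pics/s5.png',a)
E
```

```text
t 6.78 box tcp [   1.3 -101.   141.9] F box [  0.9 -11.7   0.2] w -0.3
turn units [ 0.   -0.06 -0.17]
shift units (now axes) [-0.6   0.06  0.03] (aligned axes) [-0.6   0.05  0.03]
```

View pics/s5.png

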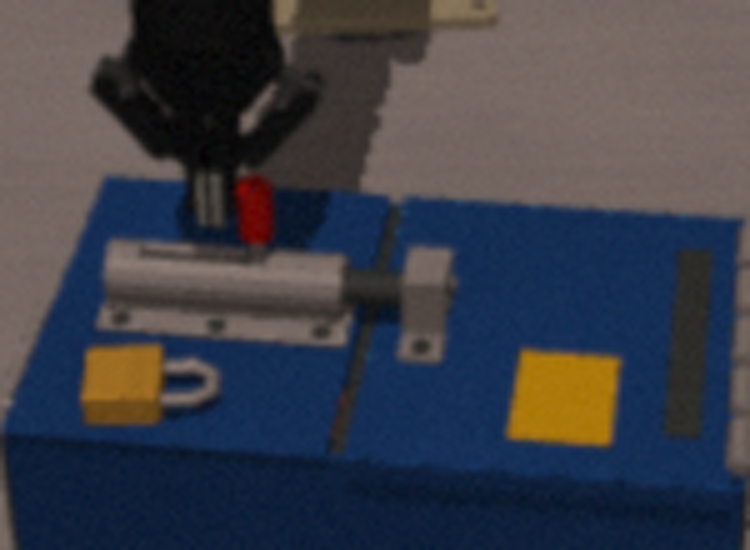

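Call:
apply_moves --commands '[[[-0.3,0,0,0,0,-0.1],[0,-0.6,0,0,0,0],[0,-0.7,-0.2,0,0,0],[0,0,-0.6,0,0,0],[0.2,0,-0.4,0,0,0],[0.5,0,0,0,0,0],[0,0,0,0,0,0]]]'

```text
clock: 7.42
eef_pos: [627.8, -75.5, 196.1]
tool_rot: [-1.565, -0.009, 1.388]
force: [0.2, 1.3, -0.4]
width: 0.2
```

```bash
python3 go.py 38 -79 152
```

```text
t 7.42 box tcp [ 48.  -73.5 196.1] F box [-0.   1.4 -0.4] w 0.2
turn units [-0.06 -0.03  0.1 ]
shift units (now axes) [-0.15  1.1   0.24] (aligned axes) [-0.14  1.1   0.25]
```

Call:
apply_moves --commands '[[[-0.13,0.5,0.1,0,0,0.1],[0,0.5,0,0,0,0],[0,0,0,0,0,0]]]'

```text
clock: 7.67
eef_pos: [624.5, -72.0, 156.3]
tool_rot: [-1.568, -0.007, 1.395]
force: [0.0, 0.5, -0.9]
width: 0.5
```

```bash
python3 go.py 21 -79 152
```

```text
t 7.67 box tcp [ 44.1 -70.7 156.3] F box [-0.1  0.5 -0.9] w 0.5
turn units [-0.04  0.05  0.09]
shift units (now axes) [-0.21  0.11  0.58] (aligned axes) [-0.21  0.11  0.58]
```

Call:
apply_moves --commands '[[[-0.2,0.12,0.1,0,0,0.05],[0,0,0.2,0,0,0],[0,0,0.15,0,0,0],[0,0,0.1,0,0,0],[0,0,0.1,0,0,0]]]'

```text
clock: 8.08
eef_pos: [595.8, -73.1, 153.0]
tool_rot: [-1.569, -0.006, 1.396]
force: [1.6, 0.0, -1.5]
width: -0.1
```

```bash
python3 go.py 0 -79 150
```

```text
t 8.08 box tcp [ 16.1 -76.8 153. ] F box [ 1.6  0.3 -1.5] w -0.1
turn units [-0.02  0.06  0.07]
shift units (now axes) [-0.05  0.08  0.4 ] (aligned axes) [-0.05  0.08  0.4 ]
```

Call:
apply_moves --commands '[[[-0.05,0.05,0.12,0,0,0.05],[0,0,0.12,0,0,0],[0,0,0.12,0,0,0],[0,0.03,0.12,0,0,0],[0,0.06,0.12,0,0,0]]]'

```text
clock: 8.5
eef_pos: [573.8, -70.9, 150.8]
tool_rot: [-1.58, -0.003, 1.396]
force: [1.1, -0.4, 2.2]
width: -0.1
```

```bash
python3 go.py -18 -79 144
```

```text
t 8.5 box tcp [ -5.9 -78.6 150.8] F box [ 1.2 -0.2  2.2] w -0.1
turn units [0.1  0.06 0.03]
shift units (now axes) [-0.01  0.17  0.3 ] (aligned axes) [-0.01  0.17  0.3 ]
```

Handle is tipping (about 0.5 rad). Continue along the arc.

Call:
apply_moves --commands '[[[0,0.05,0.12,0.1,0,0],[0,0.07,0.12,0,0,0],[0,0.08,0.1,0,0,0],[0,0.1,0.1,0,0,0]]]'

```text
clock: 8.83
eef_pos: [554.2, -67.3, 138.6]
tool_rot: [-1.57, -0.003, 1.396]
force: [0.1, 0.8, 2.5]
width: -0.1
```

```bash
python3 go.py -32 -79 129;  python3 - <<'E'
from h import *
d=snap('scene')
a=cv2.resize(d['image'][150:260,190:340,::-1],None,fx=5,fy=5,interpolation=2)
cv2.imwrite('pics/s6.png',a)
E
```

```text
t 8.83 box tcp [-25.9 -78.6 138.6] F box [-0.   0.8  2.5] w -0.1
turn units [-0.01  0.06  0.04]
shift units (now axes) [-0.01  0.24  0.15] (aligned axes) [-0.01  0.24  0.15]
```

View pics/s6.png

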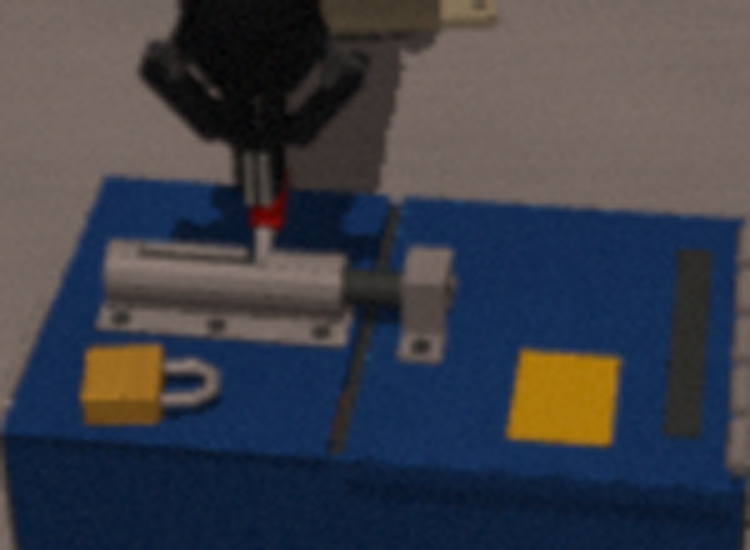

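Call:
apply_moves --commands '[[[0,0.1,0.1,0,0,0],[0,0.1,0.08,0,0,0],[0,0.09,0.06,0,0,0]]]'

```text
clock: 9.13
eef_pos: [542.5, -65.3, 124.8]
tool_rot: [-1.568, -0.003, 1.396]
force: [1.3, 0.2, 0.0]
width: -0.3
```

Call:
apply_moves --commands '[[[0,0.07,0.05,0,0,0],[0,0.06,0,0,0,0]]]'

```text
clock: 9.3
eef_pos: [539.2, -64.8, 118.3]
tool_rot: [-1.566, -0.003, 1.396]
force: [-0.4, 0.2, 6.5]
width: 0.1
```

```bash
python3 go.py -37 -79 120
```

```text
t 9.3 box tcp [-41.1 -78.8 118.3] F box [-0.4  0.1  6.5] w 0.1
turn units [-0.06  0.06  0.03]
shift units (now axes) [-0.   -0.04 -0.1 ] (aligned axes) [-0.   -0.04 -0.1 ]
```

Call:
apply_moves --commands '[[[0,0.05,0,0,0,0],[0,0.05,0,0,0,0]]]'

```text
clock: 9.47
eef_pos: [539.2, -64.6, 117.2]
tool_rot: [-1.566, -0.003, 1.396]
force: [-6.8, 1.1, 29.5]
width: -0.0
```

Call:
apply_moves --commands '[[[0,0.06,0,0,0,0]]]'

```text
clock: 9.55
eef_pos: [539.2, -64.6, 117.2]
tool_rot: [-1.566, -0.004, 1.396]
force: [-6.7, 1.3, 27.8]
width: 0.4
```

Stop reached at 28 N. Retreat straight up, then look.

Call:
apply_moves --commands '[[[0,-0.3,0,0,0,0],[0,-0.9,0,0,0,0],[0,-0.9,0,0,0,0],[0,-0.9,0.3,0,0,0],[0,-0.5,0.8,0,0,0],[0.5,0,0.8,0,0,0],[0.5,0,0.7,0,0,0],[0.5,0,0,0,0,0]]]'

```text
clock: 10.22
eef_pos: [441.6, 8.0, 262.9]
tool_rot: [-1.559, 0.0, 1.385]
force: [-0.7, -0.5, -0.3]
width: 0.3
```

```bash
python3 go.py;  python3 - <<'E'
from h import *
d=snap('scene');t=snap('top')
a=cv2.resize(d['image'][150:270,185:355,::-1],None,fx=4,fy=4,interpolation=2)
cv2.imwrite('pics/s7.png',a)
im=d['image'].astype(int);m=((im[...,0]>50)&(im[...,0]>2.5*im[...,1])&(im[...,0]>2.5*im[...,2])).astype(np.uint8)
k,l,s,c=cv2.connectedComponentsWithStats(m)
b=np.load('box.npz')
for i in range(1,k):
    if 200<c[i][0]<290 and 150<c[i][1]<250 and s[i][4]>8: print(s[i],c[i])
for an in (1,1.2,1.4): print(an,np.round(proj(d,b['M']@np.array([-48*np.sin(an),-79,125+48*np.cos(an)])+b['o']),1))
E
```

```text
t 10.22 box tcp [-150.1  -24.7  262.9] F box [-0.6 -0.6 -0.3] w 0.3
turn units [-0.13 -0.07 -0.  ]
[241 188   7  11  55] [244.49090909 192.67272727]
1 [243.  190.3]
1.2 [243.4 191.8]
1.4 [243.7 193.9]
```

View pics/s7.png

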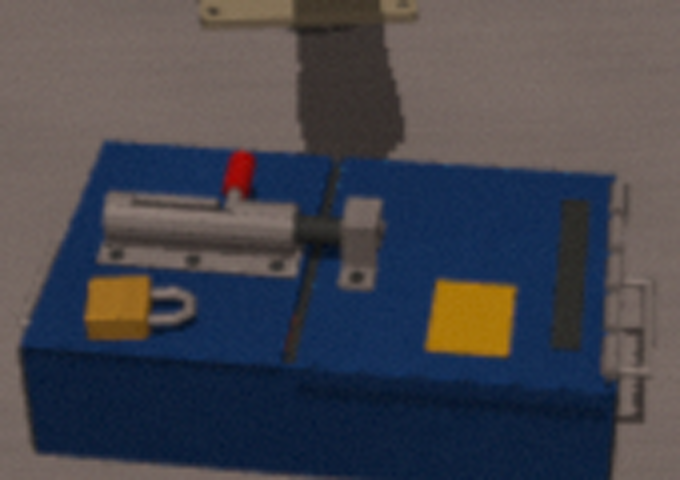

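```bash
python3 - <<'E'
from h import *
b=np.load('box.npz');d=snap('top')
f=6;a=cv2.resize(d['image'][190:290,250:380,::-1],None,fx=f,fy=f,interpolation=2)
q=lambda P:tuple(int(v) for v in (np.array(proj(d,b['M']@np.array(P)+b['o']))-[250,190])*f)
for an,c in ((1.0,(255,255,0)),(1.4,(0,255,0))):
  for r in (30,66): cv2.circle(a,q([-r*np.sin(an),-79,125+r*np.cos(an)]),4,c,1)
cv2.imwrite('pics/t8.png',a)
E
```

```text
(no output)
```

View pics/t8.png

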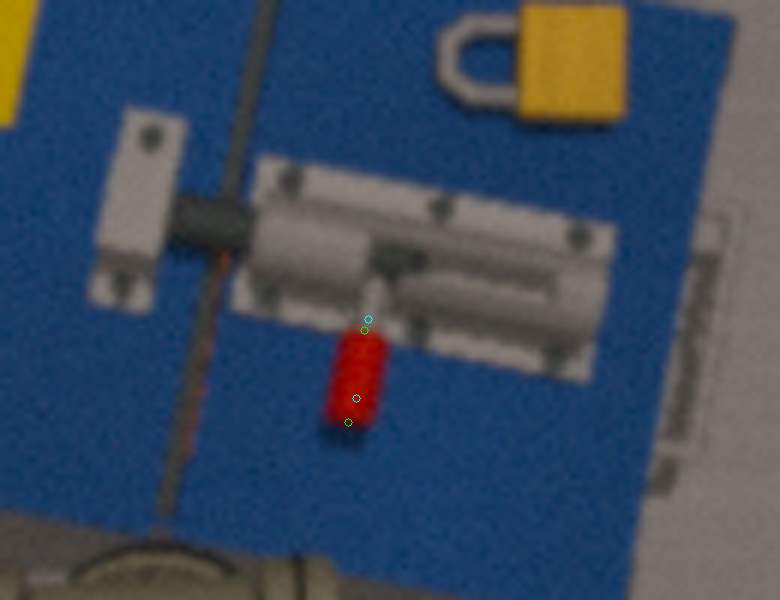

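The top view shows the red grip matching the 1.4 rad marks (ends near (364,330) and (348,423)). The rod is in the keeper and nothing is touched.

```bash
python3 -c "
from h import *
print(finish_job())"
```

```text
the job is handed in; nothing more can be done
None
```

I pushed the lid shut, pushed the bolt home and tipped the handle into the locking notch, then handed the job in at about 10 s of the 58 s allowed. No verdict came back.

- **Lid:** it came to a hard stop on its seat. The last push reached 70 N at the wrist, more than intended but under the 120 N limit. In the later pictures the lid looks level with the deck.
- **Bolt:** it stopped against the slot's end at about 12 N, and the pictures show the rod through the keeper.
- **Handle:** it stopped under a push of about 28 N, below the 45 N limit. In the last top view the grip lies on the marks I drew for 1.4 rad.
- **Other items:** the padlock lies where it was in the last picture, and the arm stands clear of everything. I did not measure the hammer, wrench and elbow again, but the arm never went near them.

**Disagreement found:** the closed fingertips sat about 20–24 mm above the TCP position the robot reported, seen both in the pictures and at contact with the lid. That caused the hard lid push. I allowed for it in the later moves.

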